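Mix the capped sample jars and tote them

ROBOT

A 7-joint arm with a two-finger parallel gripper is mounted at the origin on the work surface. World frame = base frame: x ahead of the robot, y to its left, z up, the work surface at z = 0. Lengths are in mm, angles in degrees, forces in N, time in s.
With the tool pointing down it reaches from about 425 to 875 mm from the base axis. Payload 8.4 kg.
Tool frame: the origin (TCP) lies on the centre line of the jaws, within the pads' length; the fingertips stand 17 mm ahead of it and the grasp point (between the pads) lies 2 mm behind it (env.tip_reach is the distance from the TCP to the fingertips, in mm); z points along the fingers, y is the direction in which the jaws open and shut (so a half turn about z gives the same grasp; the last joint's range is limited). The gripper opens to 87 mm and grips with 3 to 60 N. Pads are 19 mm wide; open, the fingers measure 117 mm over their backs; the gripper's body (75 mm by 190 mm) begins 51 mm behind the grasp point.
Start: joints at [-5.684, 19.091, 2.286, 83.961, -0.768, 76.965, -3.352], TCP at [649.973, -0.013, 239.546] pointing down, gripper open.
Joint ranges: [-147.57, 147.57], [-21.85, 119.76], [-74.77, 79.35], [14.55, 137.4], [-85.83, 265.84], [4.83, 119.75], [-152.11, 152.11]. Speed limits (degrees/s): [127.2, 127.2, 159.86, 159.86, 180, 180, 180].

INTERFACE

Orientations are given as a 3x3 rotation matrix whose columns are the frame's x, y, z axes.
In Python, from station import env gives the robot as it stands. The module is installed in compiled form; this text tells all that it offers.
- The arm moves only by the tool arm_command, never from a script. Its argument "moves" is a list of rows, each a list of 5 numbers: the finger opening in m, from 0 to 0.087, then the shift along the tool's x, y, z in m, then the turn about the tool's z in degrees. In form: [[claw, x, y, z, turn], ...]. A call has 1 to 10 rows; each row shifts and turns the commanded pose from where the row before left it, along the tool's axes as they then stand; what a row does not reach is not made up. A row lasts 1/8 s, in which the tool goes at most 62.5 mm and 10.7 degrees, less where a joint would pass 70% of its speed; a pose out of reach is approached as far as the arm can. A call with a gripper value outside its range is refused whole. The fingers move at their own pace and stop on an object; "force" is the grip in N (left out, the last holds). Time passes only in rows, so rows that do not move let the fingers close. It gives the time, the measured TCP pose, the force and the opening at its end, in the units of the state.
- env.sense(): the state, without advancing time (a new reading comes with each control period).
- env.grab_frame(name): name is "scene" or "side" or "wrist"; returns the picture (384x512x3 uint8, red, green, blue); there is no depth.
- env.camera_params(name): a dict with "fx", "fy", "cx", "cy" (pixels), "position" and "orientation" of the camera in the world. Camera axes: x right, y down, z forward; pixel columns grow to the right and rows downward; lengths in mm; the calibration is good to about 2 mm. A picture is of the moment at which its call begins: read the wrist's pose just before it. camera_params takes no time and is no camera call; for the wrist camera it gives the pose at the moment of the call.
- env.job_done(): hands the job in, once; it reports no verdict.
Trained networks look in the newest picture that a camera, given by its name, has taken for a name from the list of things; names that differ only in an ending like _2 or _b are one class to them, and where a whole thing is asked for, a point or a joint stands for the part that bears it (a point fixed in the world has none). Each returns a list of dicts, best first, with "score" (0 to 1); they miss things now and then, are a little off and sometimes report something else, mostly with a low value. They report only what shows in the picture. A call takes as long as a camera call. They do not tell look-alikes from the thing itself.
- env.look_for(camera, query): "bbox" ([left, top, width, height] in pixels, round what is visible of it).
- env.tip_of(camera, query): "pixel" ([row, column] in pixels: a listed point, or the origin of a listed thing).
The state is a dict: "time": time; "joint_positions": joint angles; "qd": joint speeds; "joint_torque": joint torques, N m; "tcp_pos": TCP position; "ee_rot": TCP orientation; "contact_force": force on the tool from outside, world axes, zero at the start; "wrist_torque": the same for the moment, N m; "grip_width": opening from 0.0 (shut) to 1.0 (fully open).
Only numpy, scipy, OpenCV 4.12 (cv2) and the standard library are available. Lean on these libraries where they do the work, as an engineer would, in place of code of your own. Each camera call takes 0.05 s, during which the arm holds its last target.

TASK

Switch the vortex mixer on at its toggle, then take the squat amber glass jars from the capping machine's catch tray one at a time, oldest first (the one farthest from the machine), press each one, held upright, down on the middle of the mixer's sprung platform until the platform is fully down, keep it there for two seconds, and stand it upright in the grey tote. When all the jars are in the tote, switch the mixer off. The glass is thin: grip with no more than about 40 N, press with no more than about 40 N, set the jars down gently without dropping them, and leave the other things on the bench undisturbed.

Things in the scene. Friction and masses are not known exactly. Their poses are not given: they have to be found in the camera images.
- capper: Capping machine with its catch tray, fixed. Origin on the bench under the tray's centre. Steel tray 124 (x) by 330 mm (y), floor 12 mm high, rim 10 mm above the floor on the long sides and the -y end. The machine stands at the tray's +y end: base 75 mm high from y = 185 mm, cabinet 250 mm high from y = 280 mm. Jars come out and move towards -y: the oldest lies farthest from the machine.
- tray_floor (a point): Centre of the tray's floor surface, axes as capper.
- jar1: Amber glass jar with a white screw cap, squat: 50 mm diameter, 48 mm tall (the cap, 49 mm wide, is the top 12 mm), about 0.13 kg, standing in the catch tray; first (oldest) of up to five places in order of delivery, about 64 mm apart along the tray, jar1 farthest from the machine. Origin at the centre of its underside, z up. May be absent (None).
- jar2: Amber glass jar with a white screw cap, squat: 50 mm diameter, 48 mm tall (the cap, 49 mm wide, is the top 12 mm), about 0.13 kg, standing in the catch tray; second of up to five places in order of delivery, about 64 mm apart along the tray, jar1 farthest from the machine. Origin at the centre of its underside, z up. May be absent (None).
- jar3: Amber glass jar with a white screw cap, squat: 50 mm diameter, 48 mm tall (the cap, 49 mm wide, is the top 12 mm), about 0.13 kg, standing in the catch tray; third of up to five places in order of delivery, about 64 mm apart along the tray, jar1 farthest from the machine. Origin at the centre of its underside, z up. May be absent (None).
- jar4: Amber glass jar with a white screw cap, squat: 50 mm diameter, 48 mm tall (the cap, 49 mm wide, is the top 12 mm), about 0.13 kg, standing in the catch tray; fourth of up to five places in order of delivery, about 64 mm apart along the tray, jar1 farthest from the machine. Origin at the centre of its underside, z up. May be absent (None).
- jar5: Amber glass jar with a white screw cap, squat: 50 mm diameter, 48 mm tall (the cap, 49 mm wide, is the top 12 mm), about 0.13 kg, standing in the catch tray; fifth (newest) of up to five places in order of delivery, about 64 mm apart along the tray, jar1 farthest from the machine. Origin at the centre of its underside, z up. May be absent (None).
- mixer: Touch vortex mixer, fixed, 210 mm (x) by 125 mm (y), its body 115 mm high; origin under its centre on the bench; its front (-x at yaw 0) carries a dial, a round rubber platform stands on top at the rear and a steel toggle switch on top at the front.
- platform_rest (a point): Centre of the top face of the mixer's round rubber platform (76 mm diameter) when not pressed, 165 mm above the bench and 40 mm behind (+x of) the mixer's origin. Fixed to the mixer, does not move with the platform; axes as mixer.
- platform (a joint): How far the sprung platform is pressed down, m: 0 up, 0.008 fully down against its stop. The spring takes about 3 N to start and 11 N at the stop; it comes back up when released.
- switch (a joint): The mixer's toggle switch: 0 = off, leaning 26 degrees to the mixer's -y side; 0.9 rad = on, leaning 26 degrees to its +y side. It stays where it is left and takes about 1 to 3 N to push.
- switch_pivot (a point): The toggle's pivot, 118 mm above the bench, 70 mm in front (-x) of the mixer's origin. From it rises a steel bat 8 mm thick with a 12 mm ball at the end, 40 mm long overall, that swings in the mixer's y-z plane. Axes as mixer. The mixer's top lies 3 mm below this point.
- tote: Open grey plastic carrying tote, loose, 0.9 kg, 200 mm (x) by 320 mm (y) outside, walls 5 mm thick and 72 mm high, empty at the start. Origin under its centre.
- tote_in (a point): Centre of the tote's inner floor, 5 mm above its underside, axes as tote.
- beaker: Glass beaker, 68 mm wide, 88 mm tall, bystander. Origin under its centre.
- wash_bottle: White plastic bottle, 60 mm wide, 155 mm tall, bystander. Origin under its centre.
- tape_roll: Roll of paper tape lying flat, 84 mm wide, 18 mm high, bystander. Origin under its centre.
- tip_box: Green box of pipette tips, 85 x 120 x 55 mm, bystander. Origin under its centre.
- spatula: Metal spatula lying flat, 160 mm long, bystander.
- marker: Black marker pen lying on the bench, about 120 mm long, 14 mm thick, bystander.
Things that resemble listed ones, but are neither listed nor needed, are in the scene too. What is shaped like the jar1 but black or turquoise is not meant.

How it is judged:
By the outcome, as a careful person would: the job done as asked, in the order asked, and still so for the second after the job is handed in, with the robot touching nothing.
Of jar1, jar2, jar3, jar4, jar5 only 3 to 5 are there at a start; the rules pass over those that are not, and their reading is None.
At some moment in a run one of jar1, jar2, jar3, jar4, jar5 may be knocked a few centimetres aside while the robot is not near it.
It also fails if it takes over 210 s, if anything falls off the work surface, if the arm or the gripper's body presses on something with over 40 N, if the wrist force passes 120 N, or if a joint passes its speed limit or range.

## Working session

There is one attempt and no reset: what is moved stays moved. The work goes in short steps, Python scripts to look and compute and a tool call to move; the robot and the scene stay as the last step left them, time stands still between calls to the robot, and variables do not carry over. Pictures are saved under pics/ and viewed, and the job is handed in when it is done.

Besides the shell and the picture viewer there is one more tool, called after "Emit:" by a JSON object that holds its "op" and its "data", one argument or row to a line. arm_command: Moves the arm, as the interface text tells. Its arguments: {"type":"object","properties":{"moves":{"type":"array","items":{"type":"array","items":{"type":"number"}}},"force":{"type":"number"}},"required":["moves"]}

```bash
mkdir -p pics; ls
cat > h.py <<'E'
import numpy as np, cv2
from station import env
def snap(cam,fn):
    p=env.camera_params(cam); im=env.grab_frame(cam); cv2.imwrite('pics/'+fn,im[:,:,::-1]); return im,p
def ray(p,px):
    # px=(col,row)
    R=np.array(p['orientation']); d=R@np.array([(px[0]-p['cx'])/p['fx'],(px[1]-p['cy'])/p['fy'],1.]); return np.array(p['position']),d
def at_z(p,px,z):
    o,d=ray(p,px); return o+d*(z-o[2])/d[2]
def proj(p,X):
    R=np.array(p['orientation']); c=R.T@(np.array(X)-np.array(p['position'])); return np.array([p['cx']+p['fx']*c[0]/c[2],p['cy']+p['fy']*c[1]/c[2]])
E
python3 - <<'E'
from h import *
np.set_printoptions(precision=3,suppress=True)
for c in ['scene','side','wrist']:
    im,p=snap(c,c+'0.png'); print(c,p)
s=env.sense(); print(s)
E
```

```text
pics
scene {'fx': 434.8478453713112, 'fy': 434.8478453713112, 'cx': 258.6362261142386, 'cy': 195.04701291055687, 'position': array([1124.722,  610.913,  766.023]), 'orientation': array([[-0.734,  0.397, -0.55 ],
       [ 0.679,  0.442, -0.587],
       [ 0.01 , -0.804, -0.594]])}
side {'fx': 441.9994305698905, 'fy': 441.9994305698905, 'cx': 251.2649823072977, 'cy': 189.79961376295282, 'position': array([ 250.132, -813.669,  816.446]), 'orientation': array([[ 0.944, -0.198,  0.263],
       [-0.329, -0.602,  0.727],
       [ 0.014, -0.773, -0.634]])}
wrist {'fx': 290.92105741534436, 'fy': 290.92105741534436, 'cx': 261.0714731444713, 'cy': 183.79205330598555, 'position': array([650.138,  69.376, 383.245]), 'orientation': array([[ 1.   ,  0.001, -0.002],
       [ 0.   , -0.968, -0.252],
       [-0.003,  0.252, -0.968]])}
{'time': 0.15, 'joint_positions': array([-5.683, 19.122,  2.285, 83.998, -0.767, 76.965, -3.351]), 'qd': array([-0.113, -0.095,  0.004, -0.235, -0.042,  0.004, -0.044]), 'joint_torque': array([  0.001, -65.684,   1.337, -40.411,  -0.06 ,   0.042,  -0.   ]), 'tcp_pos': array([649.668,  -0.037, 238.884]), 'ee_rot': array([[ 0.   ,  1.   , -0.001],
       [ 1.   , -0.   , -0.   ],
       [-0.   , -0.001, -1.   ]]), 'contact_force': array([ 0.194, -0.558,  0.177]), 'wrist_torque': array([-0.002, -0.019, -0.021]), 'grip_width': 1.001096259439697}
```

View pics/scene0.png

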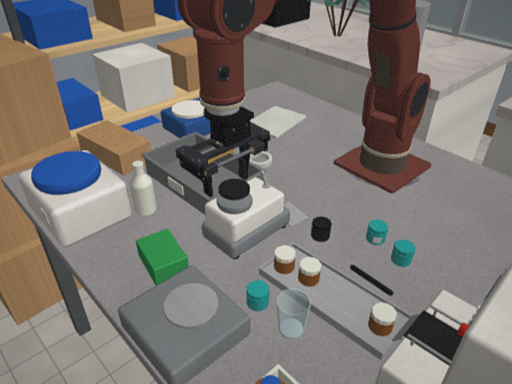

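View pics/side0.png

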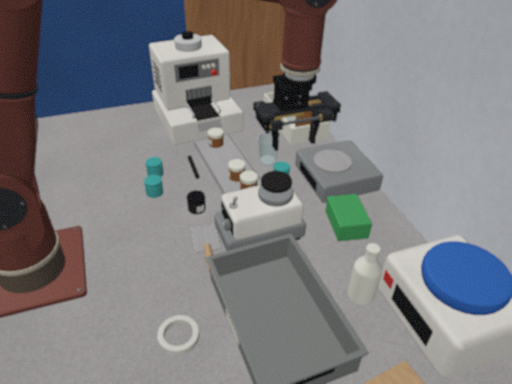

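View pics/wrist0.png

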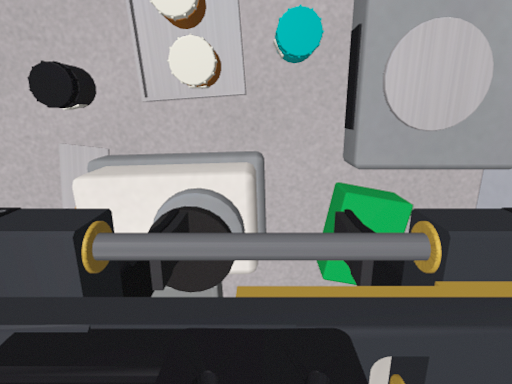

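Three amber jars show: in scene at (285,260), (309,271), (382,319). The mixer is at (245,212), the tote behind it (side 280,310). Black and turquoise look-alikes stand off the tray. Next I'll localise everything.

```bash
python3 - <<'E'
from h import *
np.set_printoptions(precision=1,suppress=True)
P={c:env.camera_params(c) for c in ['scene','side','wrist']}
for c in ['scene','side']:
    env.grab_frame(c)
    for q,z in [('tray_floor',12),('jar1',12),('mixer',0),('platform_rest',165),('switch_pivot',118),('tote_in',5),('tote',0),('beaker',0),('wash_bottle',0),('tape_roll',0),('tip_box',0),('marker',0),('spatula',0),('capper',0)]:
        for r in env.tip_of(c,q)[:5]:
            if r['score']<.3: continue
            px=r['pixel']; print(c,q,round(r['score'],2),np.array(px),at_z(P[c],(px[1],px[0]),z))
print(env.sense()['time'])
E
python3 - <<'E'
import cv2
a=cv2.imread('pics/scene0.png'); b=cv2.imread('pics/side0.png')
cv2.imwrite('pics/sc1.png',cv2.resize(a[120:384,130:430],None,fx=2.2,fy=2.2,interpolation=2))
cv2.imwrite('pics/si1.png',cv2.resize(b[110:384,140:400],None,fx=2.1,fy=2.1,interpolation=2))
E
```

```text
scene tray_floor 0.87 [294.7 333.7] [556.  253.5  12. ]
scene jar1 0.92 [261.3 400. ] [354.9 295.2  12. ]
scene jar1 0.88 [238.3 374.9] [330.9 205.3  12. ]
scene jar1 0.78 [283.1 307.3] [574.2 190.8  12. ]
scene jar1 0.74 [238. 320.] [435.4 109.3  12. ]
scene jar1 0.67 [301.5 259.6] [691.5 156.3  12. ]
scene mixer 0.57 [228.4 245.8] [543.4 -57.7   0. ]
scene platform_rest 0.68 [184.7 236.1] [580.1 -49.3 165. ]
scene switch_pivot 0.7 [179.7 264. ] [468.1 -69.3 118. ]
scene tote_in 0.76 [181.1 204.1] [ 495.8 -305.3    5. ]
scene tote 0.65 [183.1 203.2] [ 500.2 -304.5    0. ]
scene beaker 0.97 [326.3 291.6] [679.6 242.9   0. ]
scene wash_bottle 0.65 [208.1 147.4] [ 692.5 -310.5    0. ]
scene tape_roll 0.54 [160.7 258.4] [ 285.9 -286.7    0. ]
scene tip_box 0.68 [265.8 162.6] [784.2 -89.   -0. ]
scene marker 0.59 [280.9 373.2] [445.6 283.6   0. ]
scene spatula 0.55 [206.1 280. ] [406.1 -65.2   0. ]
scene capper 0.74 [298.1 328.6] [563.1 246.4  -0. ]
side tray_floor 0.88 [164.9 232.2] [568.1 242.5  12. ]
side jar1 0.97 [211.2 198. ] [417.1  68.6  12. ]
side jar1 0.79 [190.2 157.6] [329.4 
[... 366 characters left out ...]
2.1    5. ]
side tote 0.72 [313.8 276.3] [ 500.9 -295.     0. ]
side tote 0.31 [163.7 265.5] [674.2 231.9   0. ]
side beaker 0.7 [160.8 264.1] [675.5 248.    0. ]
side beaker 0.46 [176.  234.6] [562.8 201.7   0. ]
side wash_bottle 0.94 [296.4 358.4] [ 694.2 -311.3    0. ]
side wash_bottle 0.52 [201.5 235.5] [529.7  88.3   0. ]
side tape_roll 0.67 [335.1 179.6] [ 291.3 -279.1    0. ]
side tape_roll 0.32 [157.7 266.2] [687.8 261.8   0. ]
side tip_box 0.62 [225.3 344. ] [774.9 -94.6   0. ]
side tip_box 0.49 [249.6 208.4] [409.8 -65.4   0. ]
side marker 0.63 [170.7 195.8] [457.8 264.1   0. ]
side capper 0.8 [166.4 230. ] [564.  252.8   0. ]
side capper 0.37 [174.3 237.2] [572.9 207.3   0. ]
1.65
```

View pics/sc1.png

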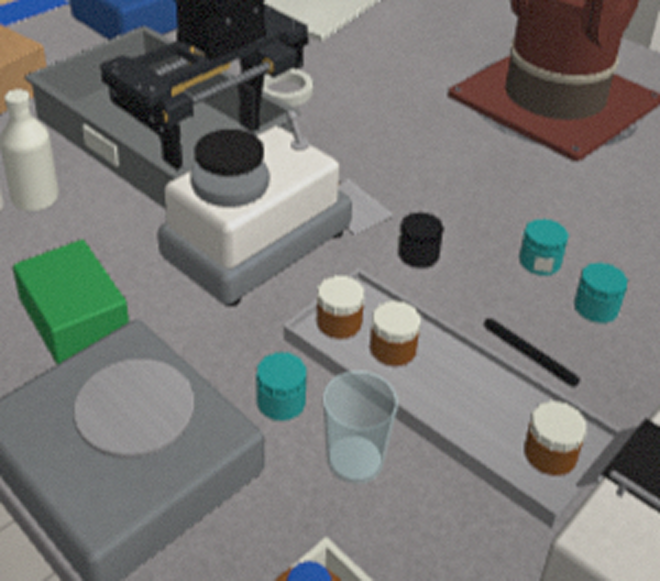

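View pics/si1.png

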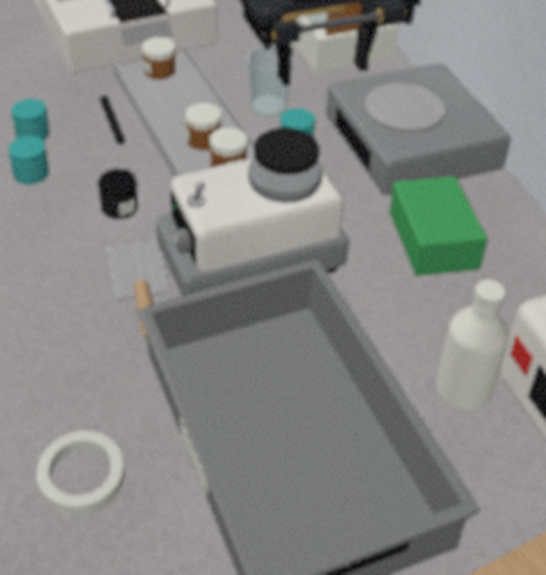

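Emit:
{"op": "arm_command", "data": {
  "moves": [
    [0.03, -0.026, -0.022, -0.012, 0],
    [0.0, -0.026, -0.022, -0.012, 0],
    [0.0, -0.026, -0.022, -0.012, 0],
    [0.0, -0.026, -0.022, -0.012, 0],
    [0.0, -0.026, -0.022, -0.012, 0],
    [0, 0, 0, 0, 0],
    [0, 0, 0, 0, 0]
  ],
  "force": 30
}}

```text
time: 2.52
tcp_pos: [540.2, -129.4, 299.5]
ee_rot: [[-0.0, 1.0, 0.0], [1.0, 0.0, 0.0], [0.0, 0.0, -1.0]]
contact_force: [-0.5, 0.9, -0.8]
grip_width: 0.288
```

Run:
```python
from h import *
np.set_printoptions(precision=1,suppress=True)
im,p=snap('wrist','w1.png'); print(p['position'],env.sense()['tcp_pos'])
for q,z in [('platform_rest',165),('switch_pivot',118),('mixer',0),('jar1',12),('tray_floor',12)]:
    for r in env.tip_of('wrist',q)[:5]:
        px=r['pixel']; print(q,round(r['score'],2),np.array(px),at_z(p,(px[1],px[0]),z))
snap('scene','s1.png');snap('side','d1.png')
```

```text
[540.5 -60.1 444. ] [ 540.3 -129.   299.2]
platform_rest 0.55 [ 93.5 317.9] [592.3 -46.9 165. ]
switch_pivot 0.97 [ 96.5 206.8] [481.9 -47.8 118. ]
mixer 0.62 [102.  267.6] [549.7 -51.1   0. ]
```

View pics/w1.png

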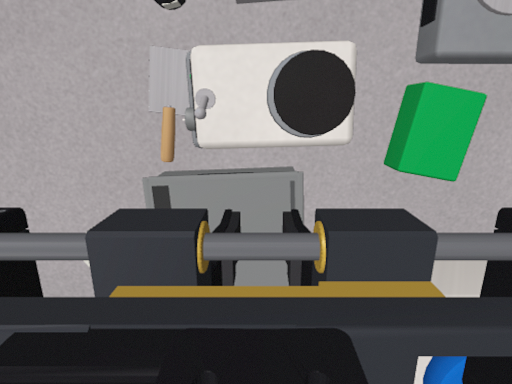

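Wrist view: mixer seen from above, platform disc at (313,93), toggle base at about (205,98) leaning down-image (-y, off). Fitting its pose.

Run:
```python
from h import *
np.set_printoptions(precision=1,suppress=True)
im=cv2.imread('pics/w1.png')
p=env.camera_params('wrist')
print(p['position'],env.sense()['grip_width'])
g=im.max(2)
m=(g<60).astype(np.uint8); m[:, :250]=0; m[:,370:]=0; m[:35]=0;m[150:]=0
c=max(cv2.findContours(m,0,1)[0],key=cv2.contourArea); e=cv2.fitEllipse(c); print(e, at_z(p,e[0],165))
# disc pts -> circle on plane
Q=np.array([at_z(p,q,165)[:2] for q in c[:,0].astype(float)])
(x,y),r=cv2.minEnclosingCircle(Q.astype(np.float32)); print('circ',x,y,r)
for q in [(192,46),(355,41),(196,148),(352,143)]: print(at_z(p,q,115))
w=((im.min(2)>150)).astype(np.uint8); w[165:]=0; w[:,400:]=0
c=max(cv2.findContours(w,0,1)[0],key=cv2.contourArea)
Q=np.array([at_z(p,q,112)[:2] for q in c[:,0].astype(float)],np.float32); print(cv2.minAreaRect(Q), cv2.boxPoints(cv2.minAreaRect(Q)))
print(at_z(p,(205,98),118), at_z(p,(190,119),118+36))
cv2.imwrite('pics/w1c.png',cv2.resize(im[30:170,140:370],None,fx=3.4,fy=3.4,interpolation=2))
```

```text
[540.5 -60.3 443.8] 0.016140881560272616
((313.94158935546875, 92.11666870117188), (78.87535095214844, 83.90771484375), 24.050962448120117) [588.4 -46.  165. ]
circ 588.5182495117188 -47.32084655761719 37.08832931518555
[468.    2.3 115. ]
[637.1   7.1 115. ]
[ 466.3 -104.   115. ]
[642.4 -98.2 115. ]
((464.455810546875, -38.53619384765625), (454.6222839355469, 168.75328063964844), 0.055089857429265976) [[ 237.1   45.6]
 [ 237.2 -123.1]
 [ 691.8 -122.7]
 [ 691.7   46.1]]
[479.7 -49.7 118. ] [470.8 -70.5 154. ]
```

View pics/w1c.png

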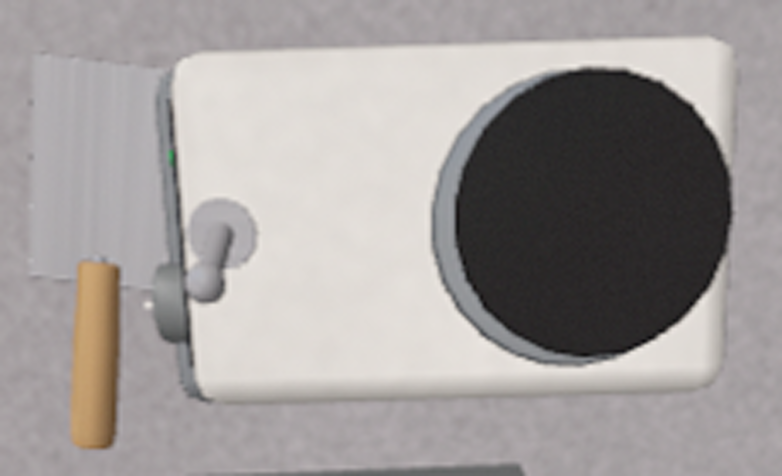

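Emit:
{"op": "arm_command", "data": {
  "moves": [
    [0, 0.012, -0.02, 0, 0],
    [0, 0.012, -0.02, 0.02, 0],
    [0, 0.01, -0.02, 0.04, 0],
    [0, 0, 0, 0.04, 0],
    [0, 0, 0, 0.04, 0],
    [0, 0, 0, 0, 0],
    [0, 0, 0, 0, 0]
  ]
}}

```text
time: 3.8
tcp_pos: [480.8, -96.1, 161.1]
ee_rot: [[0.0, 1.0, 0.001], [1.0, -0.0, -0.0], [-0.0, 0.001, -1.0]]
contact_force: [0.3, -0.9, 0.4]
grip_width: 0.006
```

Run:
```python
from h import *
im,p=snap('side','d2.png');im2,_=snap('scene','s2.png')
a=np.hstack([cv2.resize(im[130:260,180:320],(400,372)),cv2.resize(im2[130:250,200:330],(400,372))]);cv2.imwrite('pics/c2.png',a[:,:,::-1]); s=env.sense();print(s['tcp_pos'],s['contact_force'])
```

```text
[481.18988623 -96.13423045 161.46240652] [-0.11777802 -0.75802411 -0.58418576]
```

View pics/c2.png

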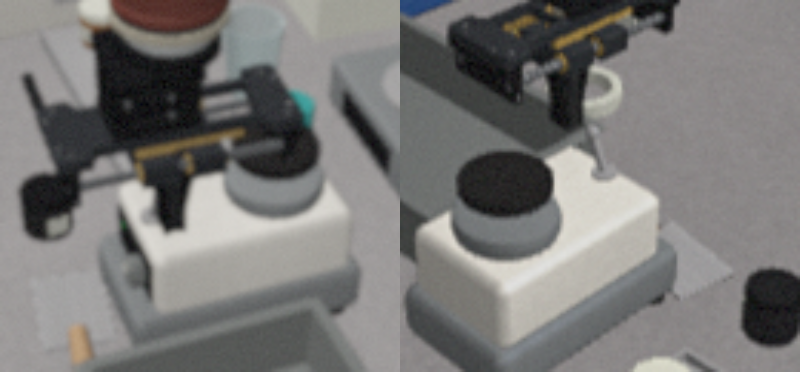

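Emit:
{"op": "arm_command", "data": {
  "moves": [
    [0, 0.006, 0, 0.003, 0],
    [0, 0.006, 0, 0, 0],
    [0, 0.006, 0, 0, 0],
    [0, 0.006, 0, 0, 0],
    [0, 0.005, 0, 0, 0],
    [0, 0.005, 0, 0, 0],
    [0, 0.004, 0, 0, 0],
    [0, 0.004, 0, 0, 0],
    [0, 0, 0, 0, 0]
  ]
}}

```text
time: 5.03
tcp_pos: [479.8, -53.8, 156.4]
ee_rot: [[-0.0, 1.0, -0.0], [1.0, 0.0, -0.0], [-0.0, -0.0, -1.0]]
contact_force: [-1.1, -1.5, -0.3]
grip_width: 0.007
```

Run:
```python
from h import *
im,p=snap('side','d3.png');im2,_=snap('scene','s3.png')
a=np.hstack([cv2.resize(im[130:260,180:320],(400,372)),cv2.resize(im2[130:250,200:330],(400,372))]);cv2.imwrite('pics/c3.png',a[:,:,::-1]); s=env.sense();print(s['tcp_pos'],s['contact_force'])
```

```text
[479.88229688 -53.93421455 156.46525838] [ 0.43025404 -1.44695077  0.63441738]
```

View pics/c3.png

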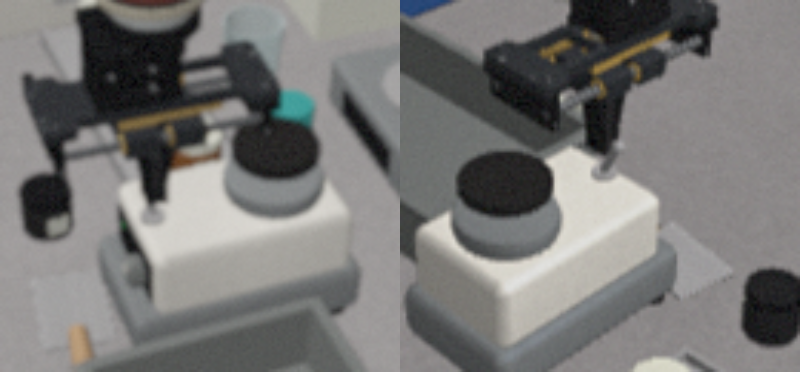

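Emit:
{"op": "arm_command", "data": {
  "moves": [
    [0, 0.002, 0, 0, 0],
    [0, 0.002, 0, 0, 0],
    [0, 0, 0, 0, 0]
  ]
}}

```text
time: 5.5
tcp_pos: [479.7, -52.7, 156.3]
ee_rot: [[0.002, 1.0, -0.0], [1.0, -0.002, -0.003], [-0.003, -0.0, -1.0]]
contact_force: [-0.3, -10.9, -1.4]
grip_width: 0.007
```

Emit:
{"op": "arm_command", "data": {
  "moves": [
    [0, -0.008, 0, 0, 0],
    [0, -0.01, 0, -0.02, 0],
    [0.087, 0, 0, -0.05, 0],
    [0.087, 0, 0.02, -0.05, 0],
    [0.087, 0.04, 0.02, -0.05, 0],
    [0.087, 0.04, 0.02, 0, 0],
    [0.087, 0.04, 0.02, 0, 0],
    [0.087, 0, 0, 0, 0],
    [0.087, 0, 0, 0, 0]
  ]
}}

```text
time: 6.62
tcp_pos: [558.5, 48.9, 323.0]
ee_rot: [[-0.0, 1.0, -0.001], [1.0, 0.0, 0.0], [0.0, -0.001, -1.0]]
contact_force: [0.2, -0.8, -0.2]
grip_width: 0.72
```

Run:
```python
from h import *
np.set_printoptions(precision=1,suppress=True)
im,p=snap('wrist','w4.png');im3,_=snap('side','d4.png');im2,_=snap('scene','s4.png')
a=np.hstack([cv2.resize(im3[130:260,180:320],(400,372)),cv2.resize(im2[130:250,200:330],(400,372))]);cv2.imwrite('pics/c4.png',a[:,:,::-1]); s=env.sense();print(s['tcp_pos'],s['contact_force'],p['position'])
for q,z in [('jar1',12),('tray_floor',12)]:
    for r in env.tip_of('wrist',q)[:7]:
        px=r['pixel']; print(q,round(r['score'],2),np.array(px),at_z(p,(px[1],px[0]),z))
```

```text
[558.4  48.1 323.3] [ 0.4 -0.4 -0.5] [558.9 118.3 467.4]
jar1 0.96 [ 89.6 349.6] [690.1 145.2  12. ]
jar1 0.88 [ 64.5 261.3] [558.4 180.1  12. ]
jar1 0.82 [53.9 98.2] [321.8 194.5  12. ]
jar1 0.64 [122.2 173.1] [423.2  97.5  12. ]
jar1 0.61 [108.8 275.6] [580.1 117.4  12. ]
tray_floor 0.88 [ 15.2 260. ] [556.6 244.8  12. ]
```

View pics/c4.png

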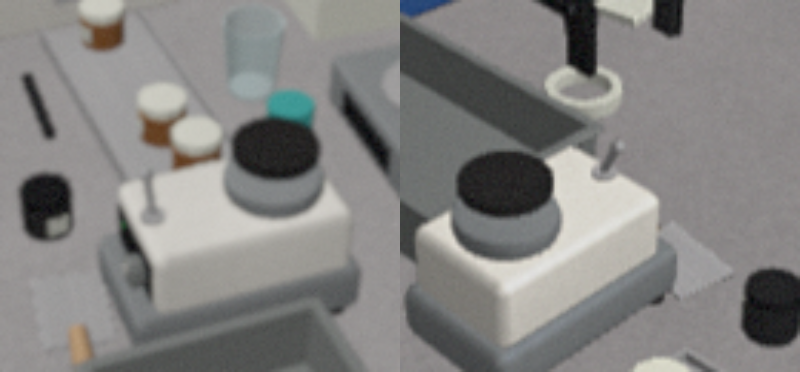

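View pics/w4.png

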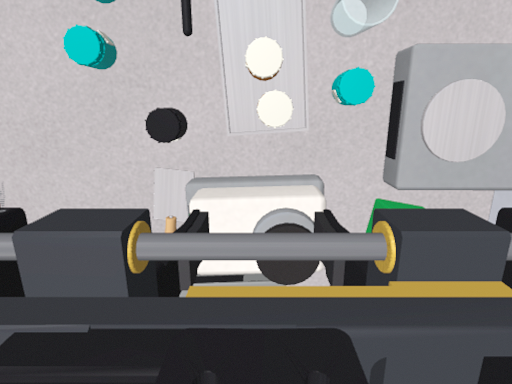

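Toggle now leans +y (on). Wrist: caps at (275,109) = oldest and (264,57) = second; the third is out of view.

```bash
cat >> h.py <<'E'
def caps(im,p,z,box=None,lo=185,amin=80):
    hsv=cv2.cvtColor(im,cv2.COLOR_RGB2HSV)
    m=((im.min(2)>lo)&(hsv[...,1]<60)).astype(np.uint8)
    out=[]
    for c in cv2.findContours(m,cv2.RETR_EXTERNAL,cv2.CHAIN_APPROX_NONE)[0]:
        if cv2.contourArea(c)<amin: continue
        x,y,w,h=cv2.boundingRect(c)
        if box and not(box[0]<x+w/2<box[1] and box[2]<y+h/2<box[3]): continue
        Q=np.array([at_z(p,q,z)[:2] for q in c[:,0].astype(float)],np.float32)
        (a,b),r=cv2.minEnclosingCircle(Q)
        out.append(((x+w/2,y+h/2),(round(a,1),round(b,1)),round(r,1),Q.mean(0)))
    return out
E
python3 - <<'E'
from h import *
np.set_printoptions(precision=1,suppress=True)
for f,c,b in [('w4','wrist',(220,320,20,135)),('s4','scene',(260,410,235,330)),('d4','side',(200,280,110,190))]:
    im=cv2.imread(f'pics/{f}.png')[:,:,::-1].copy(); p=env.camera_params(c)
    for lo in (150,190):
        for o in caps(im,p,60,b,lo,40): print(c,lo,o)
p=env.camera_params('wrist')
print('tray',[at_z(p,q,22)[:2] for q in [(228,133),(306,129),(219,10),(303,10)]])
E
```

```text
wrist 150 ((256.0, 116.5), (550.6, 37.8), 381.6, array([603. ,  87.9], dtype=float32))
scene 150 ((298.5, 328.5), (710.1, 280.6), 16.3, array([708.3, 282.7], dtype=float32))
scene 150 ((330.5, 288.0), (559.6, 244.6), 152.3, array([589.9, 272. ], dtype=float32))
scene 190 ((310.5, 264.5), (562.9, 184.2), 23.4, array([562.5, 184.4], dtype=float32))
scene 190 ((285.0, 252.5), (577.6, 118.6), 22.9, array([576.9, 118.4], dtype=float32))
side 150 ((268.0, 160.0), (656.3, 174.1), 19.5, array([656.3, 174.1], dtype=float32))
side 150 ((249.5, 186.5), (523.9, 117.6), 222.6, array([551.7,  69.1], dtype=float32))
side 150 ((215.5, 132.5), (549.9, 367.7), 30.4, array([550.4, 369.4], dtype=float32))
side 190 ((249.0, 176.0), (576.1, 115.8), 19.8, array([576.4, 115.9], dtype=float32))
side 190 ((237.0, 164.0), (562.4, 180.9), 19.5, array([562.1, 182. ], dtype=float32))
side 190 ((215.0, 132.0), (550.0, 372.1), 18.5, array([550.2, 371.3], dtype=float32))
tray [array([508.3,  81.4]), array([626.3,  87.2]), array([501. , 248.1]), array([616.1, 247.9])]
```

Emit:
{"op": "arm_command", "data": {
  "moves": [
    [0.07, 0.035, 0.01, 0, 0],
    [0.07, 0.034, 0.009, 0.02, 0],
    [0.07, 0, 0, 0.06, 0],
    [0.07, 0, 0, 0.06, 0],
    [0.07, 0, 0, 0.05, 0],
    [0.07, 0, 0, 0.03, 0],
    [0.07, 0, 0, 0, 0],
    [0.07, 0, 0, 0, 0]
  ]
}}

```text
time: 7.88
tcp_pos: [578.5, 118.2, 104.8]
ee_rot: [[0.0, 1.0, 0.002], [1.0, -0.0, 0.0], [0.0, 0.002, -1.0]]
contact_force: [0.1, 0.9, 0.6]
grip_width: 0.807
```

Run:
```python
from h import *
np.set_printoptions(precision=1,suppress=True)
im,p=snap('wrist','w5.png');im3,_=snap('side','d5.png');im2,_=snap('scene','s5.png')
a=np.hstack([cv2.resize(im3[100:230,180:320],(400,372)),cv2.resize(im2[190:330,240:391],(400,372))]);cv2.imwrite('pics/c5.png',a[:,:,::-1]); s=env.sense();print(s['tcp_pos'],s['contact_force'],s['grip_width'])
```

```text
[578.7 118.4 105. ] [-0.3 -0.2  1.2] 0.8020998128954923
```

View pics/c5.png

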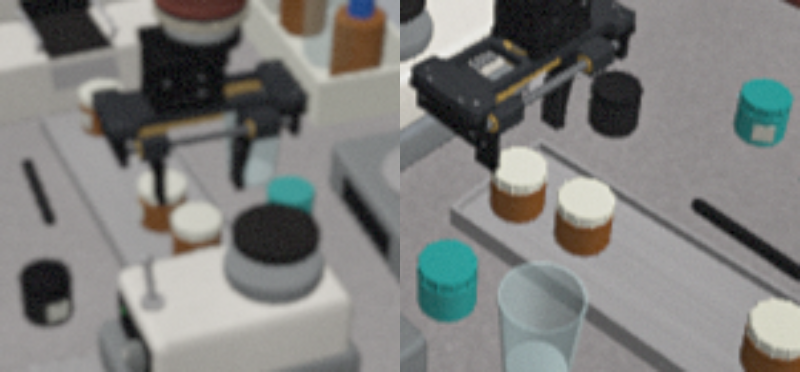

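View pics/w5.png

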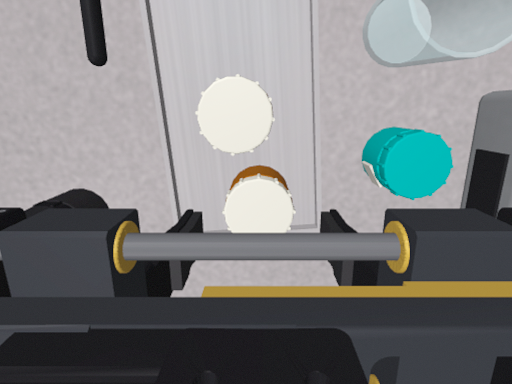

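Run:
```python
from h import *
np.set_printoptions(precision=1,suppress=True)
p=env.camera_params('wrist'); im=cv2.imread('pics/w5.png')[:,:,::-1].copy()
print(at_z(p,(259,176),60),at_z(p,(224,211),60),at_z(p,(294,211),60))
for o in caps(im,p,60,(190,310,60,250),190): print(o)
```

```text
[577.5 144.   60. ] [553.4 119.2  60. ] [601.6 119.2  60. ]
((235.0, 116.5), (566.8, 176.4), 88.9, array([564.7, 171.9], dtype=float32))
```

Emit:
{"op": "arm_command", "data": {
  "moves": [
    [0.068, 0.001, -0.001, 0.03, 0],
    [0.068, 0, 0, 0.024, 0],
    [0.068, 0, 0, 0.01, 0],
    [0.068, 0, 0, 0, 0],
    [0.045, 0, 0, 0, 0],
    [0.045, 0, 0, 0, 0],
    [0.045, 0, 0, 0, 0],
    [0.045, 0, 0, 0, 0],
    [0.045, 0, 0, 0, 0]
  ],
  "force": 30
}}

```text
time: 9.15
tcp_pos: [577.1, 119.3, 39.9]
ee_rot: [[0.0, 1.0, 0.001], [1.0, -0.0, 0.0], [0.0, 0.001, -1.0]]
contact_force: [-0.7, -0.7, 6.3]
grip_width: 0.568
```

Emit:
{"op": "arm_command", "data": {
  "moves": [
    [0.045, 0, 0, -0.01, 0],
    [0.045, 0, 0, -0.03, 0],
    [0.045, 0, 0, -0.05, 0],
    [0.045, 0, 0, -0.06, 0],
    [0.045, -0.02, 0.002, -0.05, 0],
    [0.045, -0.05, 0.003, 0, 0],
    [0.045, -0.05, 0.003, 0, 0],
    [0.045, -0.04, 0.003, 0, 0],
    [0.045, -0.006, 0, 0, 0],
    [0.045, 0, 0, 0, 0]
  ]
}}

```text
time: 10.4
tcp_pos: [587.4, -46.5, 239.2]
ee_rot: [[0.0, 1.0, -0.0], [1.0, -0.0, 0.0], [0.0, -0.0, -1.0]]
contact_force: [-0.4, 0.8, -1.6]
grip_width: 0.563
```

Run:
```python
from h import *
np.set_printoptions(precision=1,suppress=True)
im,p=snap('wrist','w6.png');im3,_=snap('side','d6.png');im2,_=snap('scene','s6.png')
a=np.hstack([cv2.resize(im3[100:230,180:320],(400,372)),cv2.resize(im2[110:250,180:331],(400,372))]);cv2.imwrite('pics/c6.png',a[:,:,::-1]); s=env.sense();print(s['tcp_pos'],s['contact_force'],s['grip_width'])
```

```text
[587.6 -44.9 239.1] [ 0.2  0.1 -1.6] 0.5712303245652017
```

View pics/c6.png

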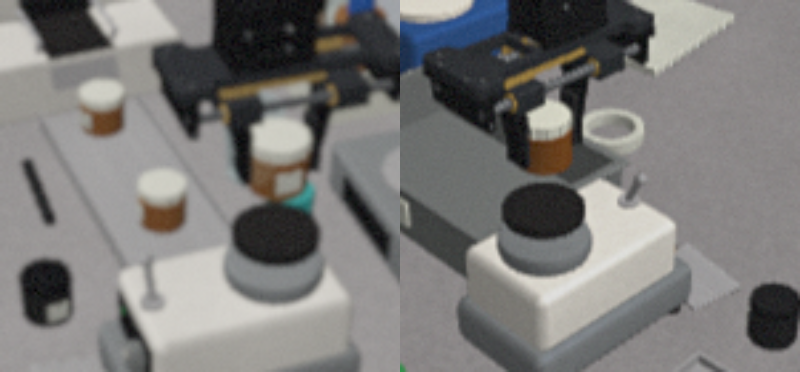

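Emit:
{"op": "arm_command", "data": {
  "moves": [
    [0.045, 0, 0.001, 0.02, 0],
    [0.045, -0.001, 0, 0.015, 0],
    [0.045, 0, 0, 0.007, 0],
    [0.045, 0, 0, 0.004, 0],
    [0.045, 0, 0, 0.002, 0],
    [0.045, 0, 0, 0.002, 0],
    [0.045, 0, 0, 0, 0],
    [0.045, 0, 0, 0, 0]
  ]
}}

```text
time: 11.55
tcp_pos: [588.8, -47.6, 189.6]
ee_rot: [[-0.0, 1.0, 0.001], [1.0, 0.0, 0.0], [0.0, 0.001, -1.0]]
contact_force: [-3.0, 0.6, 4.4]
grip_width: 0.562
```

Emit:
{"op": "arm_command", "data": {
  "moves": [
    [0.045, 0, 0, 0.002, 0],
    [0.045, 0, 0, 0.002, 0],
    [0.045, 0, 0, 0.001, 0],
    [0.045, 0, 0, 0, 0]
  ]
}}

```text
time: 12.05
tcp_pos: [588.9, -47.6, 185.0]
ee_rot: [[-0.0, 1.0, 0.001], [1.0, 0.0, 0.0], [0.0, 0.001, -1.0]]
contact_force: [-4.6, 1.2, 8.6]
grip_width: 0.565
```

Emit:
{"op": "arm_command", "data": {
  "moves": [
    [0.045, 0, 0, 0.001, 0],
    [0.045, 0, 0, 0.001, 0],
    [0.045, 0, 0, 0, 0]
  ]
}}

```text
time: 12.42
tcp_pos: [588.9, -47.6, 184.7]
ee_rot: [[0.0, 1.0, 0.002], [1.0, -0.0, 0.0], [0.0, 0.002, -1.0]]
contact_force: [-9.8, 2.2, 20.6]
grip_width: 0.569
```

Emit:
{"op": "arm_command", "data": {
  "moves": [
    [0.045, 0, 0, 0, 0],
    [0.045, 0, 0, 0, 0],
    [0.045, 0, 0, 0, 0],
    [0.045, 0, 0, 0, 0],
    [0.045, 0, 0, 0, 0],
    [0.045, 0, 0, 0, 0],
    [0.045, 0, 0, 0, 0],
    [0.045, 0, 0, 0, 0],
    [0.045, 0, 0, 0, 0],
    [0.045, 0, 0, 0, 0]
  ]
}}

```text
time: 13.68
tcp_pos: [588.9, -47.6, 184.7]
ee_rot: [[0.0, 1.0, 0.002], [1.0, -0.0, 0.0], [0.0, 0.002, -1.0]]
contact_force: [-9.9, 0.9, 21.8]
grip_width: 0.571
```

Run:
```python
from h import *
np.set_printoptions(precision=1,suppress=True)
im3,_=snap('side','d7.png');im2,_=snap('scene','s7.png')
a=np.hstack([cv2.resize(im3[100:230,180:320],(400,372)),cv2.resize(im2[110:250,180:331],(400,372))]);cv2.imwrite('pics/c7.png',a[:,:,::-1]); s=env.sense();print(s['tcp_pos'],s['contact_force'],s['grip_width'])
```

```text
[588.9 -47.6 184.7] [-9.6  2.  20.8] 0.567371313908046
```

View pics/c7.png

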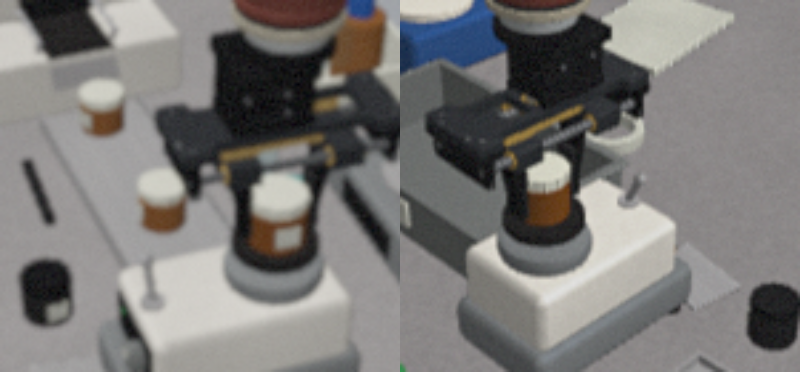

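Emit:
{"op": "arm_command", "data": {
  "moves": [
    [0.045, 0, 0, 0, 0],
    [0.045, 0, 0, 0, 0],
    [0.045, 0, 0, 0, 0],
    [0.045, 0, 0, 0, 0],
    [0.045, 0, 0, 0, 0],
    [0.045, 0, 0, 0, 0],
    [0.045, 0, 0, 0, 0],
    [0.045, 0, 0, 0, 0],
    [0.045, 0, 0, 0, 0],
    [0.045, 0, 0, 0, 0]
  ]
}}

```text
time: 15.02
tcp_pos: [588.9, -47.6, 184.7]
ee_rot: [[0.0, 1.0, 0.002], [1.0, -0.0, 0.0], [0.0, 0.002, -1.0]]
contact_force: [-10.2, 2.2, 20.6]
grip_width: 0.568
```

Run:
```python
from h import *
np.set_printoptions(precision=1,suppress=True)
p=env.camera_params('side')
a,b,c=[at_z(p,q,72)[:2] for q in [(208.1,258.6),(292.4,234.8),(366.2,352)]]
print(a,b,c,np.linalg.norm(a-b),np.linalg.norm(b-c),'center',(a+c)/2,np.degrees(np.arctan2(*(b-a)[::-1])),np.degrees(np.arctan2(*(b-c)[::-1])))
```

```text
[ 388.1 -157.5] [ 596.4 -148.3] [ 605.3 -470.7] 208.52013560501354 322.52915283643415 center [ 496.7 -314.1] 2.54226074254594 91.57837792277233
```

Emit:
{"op": "arm_command", "data": {
  "moves": [
    [0.045, 0, 0, -0.006, 0],
    [0.045, 0, 0, -0.02, 0],
    [0.045, 0, 0, -0.04, 0],
    [0.045, -0.03, -0.01, -0.02, 0],
    [0.045, -0.045, -0.02, 0, 0],
    [0.045, -0.045, -0.02, 0, 0],
    [0.045, -0.045, -0.02, 0, 0],
    [0.045, -0.015, -0.012, 0, 0],
    [0.045, 0, 0, 0, 0],
    [0.045, 0, 0, 0, 0]
  ]
}}

```text
time: 16.27
tcp_pos: [507.5, -226.1, 267.9]
ee_rot: [[-0.002, 1.0, 0.0], [1.0, 0.002, 0.001], [0.001, 0.0, -1.0]]
contact_force: [0.2, 0.8, -1.5]
grip_width: 0.569
```

Emit:
{"op": "arm_command", "data": {
  "moves": [
    [0.045, -0.04, -0.01, 0, 0],
    [0.045, -0.05, 0, 0, 0],
    [0.045, -0.05, 0, 0.02, 0],
    [0.045, -0.019, 0, 0.05, 0],
    [0.045, 0, 0, 0.05, 0],
    [0.045, 0, 0, 0.05, 0],
    [0.045, 0, 0, 0.03, 0],
    [0.045, 0, 0, 0, 0],
    [0.045, 0, 0, 0, 0]
  ]
}}

```text
time: 17.4
tcp_pos: [498.1, -386.5, 69.5]
ee_rot: [[-0.001, 1.0, 0.002], [1.0, 0.001, -0.001], [-0.001, 0.002, -1.0]]
contact_force: [0.2, 0.4, -1.3]
grip_width: 0.569
```

Run:
```python
from h import *
np.set_printoptions(precision=1,suppress=True)
im,_=snap('wrist','w8.png');im3,_=snap('side','d8.png');im2,_=snap('scene','s8.png')
a=np.hstack([im3,im2[:250]if 0 else im2]);cv2.imwrite('pics/c8.png',cv2.resize(a,(800,300))[:,:,::-1]); s=env.sense();print(s['tcp_pos'],s['contact_force'],s['grip_width'])
```

```text
[ 497.8 -387.1   70. ] [ 0.2 -0.  -1.8] 0.5706997597806903
```

View pics/c8.png

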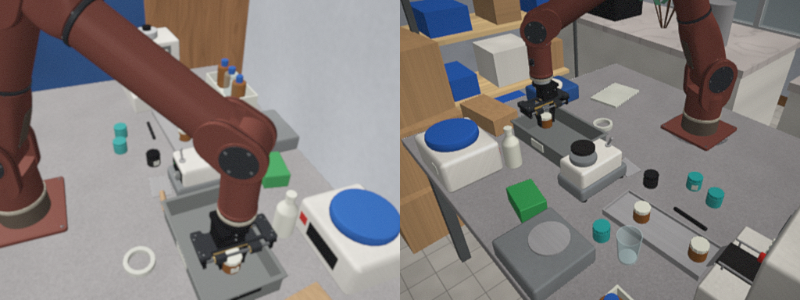

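View pics/w8.png

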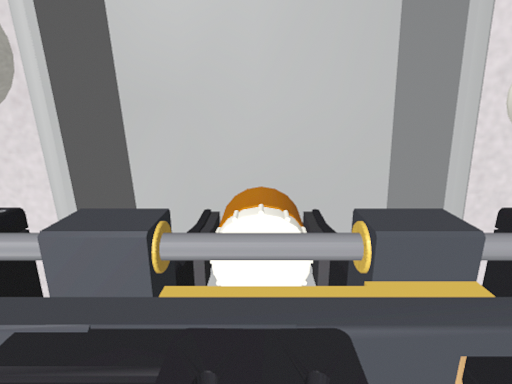

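Emit:
{"op": "arm_command", "data": {
  "moves": [
    [0.045, 0, 0, 0.015, 0],
    [0.045, 0, 0, 0.012, 0],
    [0.045, 0, 0, 0.004, 0],
    [0.045, 0, 0, 0.002, 0],
    [0.045, 0, 0, 0.001, 0],
    [0.045, 0, 0, 0.001, 0],
    [0.045, 0, 0, 0, 0],
    [0.045, 0, 0, 0, 0]
  ]
}}

```text
time: 18.55
tcp_pos: [496.7, -386.8, 33.3]
ee_rot: [[-0.0, 1.0, 0.0], [1.0, 0.0, -0.0], [-0.0, 0.0, -1.0]]
contact_force: [-0.0, 0.1, -0.9]
grip_width: 0.57
```

Emit:
{"op": "arm_command", "data": {
  "moves": [
    [0.045, 0, 0, 0.001, 0],
    [0.045, 0, 0, 0, 0],
    [0.045, 0, 0, 0, 0]
  ]
}}

```text
time: 18.92
tcp_pos: [496.8, -386.8, 32.9]
ee_rot: [[0.0, 1.0, 0.0], [1.0, -0.0, -0.0], [-0.0, 0.0, -1.0]]
contact_force: [-1.8, 1.0, 6.1]
grip_width: 0.565
```

Contact with the floor (about 7 N). Release, then rise.

Emit:
{"op": "arm_command", "data": {
  "moves": [
    [0.06, 0, 0, 0, 0],
    [0.08, 0, 0, 0, 0],
    [0.08, 0, 0, 0, 0],
    [0.08, 0, 0, 0, 0],
    [0.08, 0, 0, -0.01, 0],
    [0.08, 0, 0, -0.03, 0],
    [0.08, 0, 0, -0.05, 0],
    [0.08, 0, 0, -0.06, 0],
    [0.08, 0, 0, -0.06, 0],
    [0.08, 0, 0, -0.05, 0]
  ]
}}

```text
time: 20.18
tcp_pos: [496.5, -386.9, 295.8]
ee_rot: [[0.0, 1.0, 0.002], [1.0, -0.0, -0.001], [-0.001, 0.002, -1.0]]
contact_force: [1.2, 0.1, -0.9]
grip_width: 0.921
```

Emit:
{"op": "arm_command", "data": {
  "moves": [
    [0.075, 0.05, 0, -0.03, 0],
    [0.07, 0.06, 0.01, 0, 0],
    [0.07, 0.06, 0.01, 0, 0],
    [0.07, 0.06, 0.01, 0, 0],
    [0.07, 0.06, 0.01, 0, 0],
    [0.07, 0.06, 0.01, 0, 0],
    [0.07, 0.06, 0.01, 0, 0],
    [0.07, 0.06, 0.006, 0, 0],
    [0.07, 0.04, 0, 0, 0],
    [0.07, 0, 0, 0, 0]
  ]
}}

```text
time: 21.42
tcp_pos: [561.8, 127.4, 322.6]
ee_rot: [[-0.006, 1.0, -0.0], [1.0, 0.006, 0.001], [0.001, -0.0, -1.0]]
contact_force: [0.1, -0.4, -0.3]
grip_width: 0.806
```

Run:
```python
from h import *
np.set_printoptions(precision=1,suppress=True)
im,p=snap('wrist','w9.png');im3,_=snap('side','d9.png');im2,_=snap('scene','s9.png')
s=env.sense();print(s['tcp_pos'],s['contact_force'],s['grip_width'])
a=np.hstack([im3,im2]);cv2.imwrite('pics/c9.png',cv2.resize(a,(800,300))[:,:,::-1])
for o in caps(im,p,60,(150,360,0,200),190): print(o)
```

```text
[562.8 122.  322.6] [ 0.6  0.3 -0.4] 0.8044015116681049
((198.5, 167.5), (462.8, 114.4), 31.9, array([472.7, 115.6], dtype=float32))
((359.0, 66.0), (688.3, 249.6), 41.0, array([692.6, 252.6], dtype=float32))
((256.5, 91.0), (558.5, 214.3), 126.5, array([558.2, 219.6], dtype=float32))
((266.5, 96.5), (553.9, 208.5), 132.5, array([562.6, 194.9], dtype=float32))
```

View pics/c9.png

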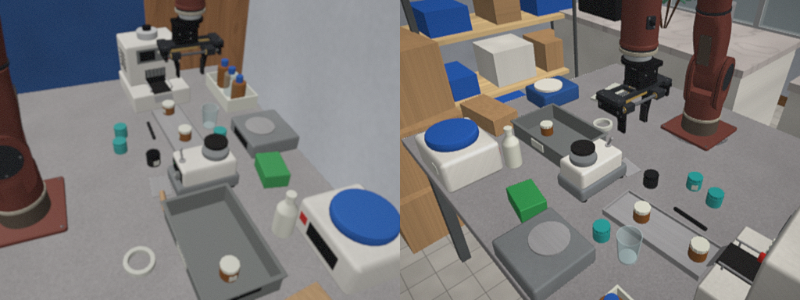

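View pics/w9.png

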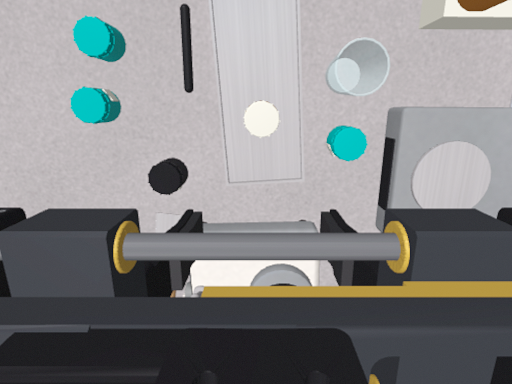

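Jar 1 stands upright in the tote (side 230,270 in the composite). The second jar's cap is at wrist (261,119), the third further up the tray.

Run:
```python
from h import *
np.set_printoptions(precision=1,suppress=True)
p=env.camera_params('wrist'); print(p['position'],at_z(p,(261.5,118.5),60), env.sense()['tcp_pos'])
for f,c,b in [('s9','scene',(260,410,235,330)),('d9','side',(200,280,110,190))]:
    im=cv2.imread(f'pics/{f}.png')[:,:,::-1].copy(); q=env.camera_params(c)
    for o in caps(im,q,60,b,190,40): print(c,o)
```

```text
[563.1 191.5 467.1] [563.4 177.6  60. ] [562.8 122.  322.6]
scene ((310.5, 264.5), (562.6, 184.1), 23.5, array([562.5, 184.4], dtype=float32))
side ((236.5, 164.0), (561.0, 183.0), 18.4, array([562.6, 182. ], dtype=float32))
```

Emit:
{"op": "arm_command", "data": {
  "moves": [
    [0.07, 0.03, 0, 0.02, 0],
    [0.07, 0.03, 0, 0.05, 0],
    [0.07, 0, 0, 0.06, 0],
    [0.07, 0, 0, 0.05, 0],
    [0.07, 0, 0, 0.038, 0],
    [0.07, 0, 0, 0, 0],
    [0.07, 0, 0, 0, 0]
  ]
}}

```text
time: 22.45
tcp_pos: [563.9, 182.7, 106.1]
ee_rot: [[0.001, 1.0, 0.002], [1.0, -0.001, 0.001], [0.001, 0.002, -1.0]]
contact_force: [-0.8, 0.4, 1.0]
grip_width: 0.805
```

Run:
```python
from h import *
np.set_printoptions(precision=1,suppress=True)
im,p=snap('wrist','w10.png');s=env.sense();print(s['tcp_pos'],s['contact_force'],s['grip_width'],p['position'])
```

```text
[564.1 183.1 106.5] [0.3 0.6 1.2] 0.8057226487952464 [564.  252.  250.6]
```

View pics/w10.png

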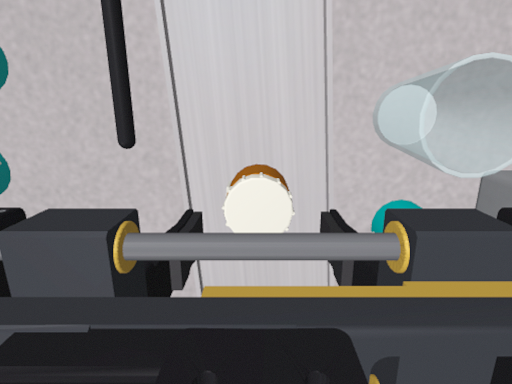

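Emit:
{"op": "arm_command", "data": {
  "moves": [
    [0.068, 0.001, -0.001, 0.03, 0],
    [0.068, 0, 0, 0.022, 0],
    [0.068, 0, 0, 0.01, 0],
    [0.068, 0, 0, 0, 0],
    [0.045, 0, 0, 0, 0],
    [0.045, 0, 0, 0, 0],
    [0.045, 0, 0, 0, 0],
    [0.045, 0, 0, 0, 0],
    [0.045, 0, 0, 0, 0]
  ]
}}

```text
time: 23.62
tcp_pos: [562.0, 184.4, 42.8]
ee_rot: [[0.0, 1.0, 0.001], [1.0, -0.0, 0.0], [0.0, 0.001, -1.0]]
contact_force: [-1.6, -0.5, 5.8]
grip_width: 0.565
```

Emit:
{"op": "arm_command", "data": {
  "moves": [
    [0.045, 0, 0, -0.01, 0],
    [0.045, 0, 0, -0.03, 0],
    [0.045, 0, 0, -0.05, 0],
    [0.045, -0.01, 0.002, -0.058, 0],
    [0.045, -0.03, 0.003, -0.05, 0],
    [0.045, -0.05, 0.005, 0, 0],
    [0.045, -0.055, 0.006, 0, 0],
    [0.045, -0.05, 0.006, 0, 0],
    [0.045, -0.036, 0.004, 0, 0],
    [0.045, 0, 0, 0, 0]
  ]
}}

```text
time: 24.88
tcp_pos: [587.2, -50.9, 240.3]
ee_rot: [[0.006, 1.0, -0.0], [1.0, -0.006, -0.001], [-0.001, -0.0, -1.0]]
contact_force: [0.2, 0.4, -2.1]
grip_width: 0.568
```

Emit:
{"op": "arm_command", "data": {
  "moves": [
    [0.045, 0, 0, 0.015, 0],
    [0.045, 0, 0, 0.015, 0],
    [0.045, 0, 0, 0, 0],
    [0.045, 0, 0, 0, 0]
  ]
}}

```text
time: 25.38
tcp_pos: [587.6, -46.2, 210.1]
ee_rot: [[-0.001, 1.0, -0.0], [1.0, 0.001, 0.0], [0.0, -0.0, -1.0]]
contact_force: [-0.6, 1.1, -1.2]
grip_width: 0.565
```

Run:
```python
from h import *
np.set_printoptions(precision=1,suppress=True)
im,p=snap('wrist','w11.png');im3,_=snap('side','d11.png');im2,_=snap('scene','s11.png')
a=np.hstack([cv2.resize(im3[100:230,180:320],(400,372)),cv2.resize(im2[110:250,180:331],(400,372))]);cv2.imwrite('pics/c11.png',a[:,:,::-1]); s=env.sense();print(s['tcp_pos'],s['contact_force'],s['grip_width'])
```

```text
[587.9 -46.6 210.6] [ 0.1 -0.2 -1.7] 0.5637926041551545
```

View pics/c11.png

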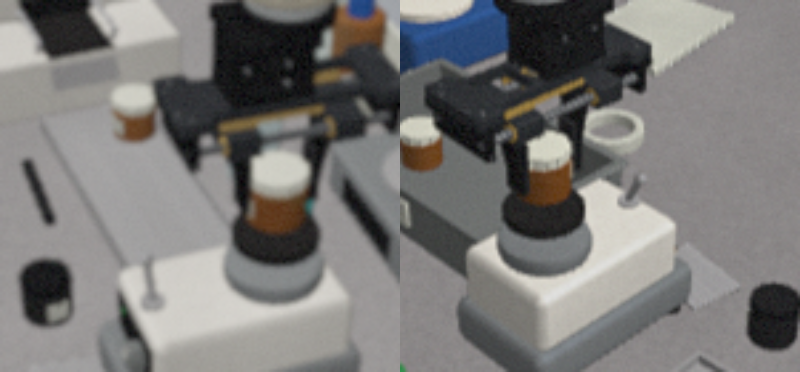

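The third jar has been shifted towards +x (side crop 135,110); I'll re-measure it later. Pressing now.

Emit:
{"op": "arm_command", "data": {
  "moves": [
    [0.045, 0, 0.001, 0.01, 0],
    [0.045, 0, 0, 0.004, 0],
    [0.045, 0, 0, 0.003, 0],
    [0.045, 0, 0, 0.002, 0],
    [0.045, 0, 0, 0.002, 0],
    [0.045, 0, 0, 0.001, 0],
    [0.045, 0, 0, 0, 0],
    [0.045, 0, 0, 0, 0]
  ]
}}

```text
time: 26.52
tcp_pos: [588.4, -46.7, 189.0]
ee_rot: [[0.0, 1.0, -0.0], [1.0, -0.0, 0.0], [0.0, -0.0, -1.0]]
contact_force: [-6.3, 0.0, 8.5]
grip_width: 0.568
```

Emit:
{"op": "arm_command", "data": {
  "moves": [
    [0.045, 0, 0, 0.001, 0],
    [0.045, 0, 0, 0.001, 0],
    [0.045, 0, 0, 0.001, 0],
    [0.045, 0, 0, 0, 0]
  ]
}}

```text
time: 27.02
tcp_pos: [588.5, -46.8, 187.7]
ee_rot: [[0.0, 1.0, 0.001], [1.0, -0.0, 0.0], [0.0, 0.001, -1.0]]
contact_force: [-10.8, 0.7, 19.9]
grip_width: 0.563
```

Against the stop (about 21 N). Hold.

Emit:
{"op": "arm_command", "data": {
  "moves": [
    [0.045, 0, 0, 0, 0],
    [0.045, 0, 0, 0, 0],
    [0.045, 0, 0, 0, 0],
    [0.045, 0, 0, 0, 0],
    [0.045, 0, 0, 0, 0],
    [0.045, 0, 0, 0, 0],
    [0.045, 0, 0, 0, 0],
    [0.045, 0, 0, 0, 0],
    [0.045, 0, 0, 0, 0],
    [0.045, 0, 0, 0, 0]
  ]
}}

```text
time: 28.28
tcp_pos: [588.5, -46.8, 187.7]
ee_rot: [[0.0, 1.0, 0.001], [1.0, -0.0, 0.0], [0.0, 0.001, -1.0]]
contact_force: [-11.0, 1.4, 19.8]
grip_width: 0.57
```

Emit:
{"op": "arm_command", "data": {
  "moves": [
    [0.045, 0, 0, 0, 0],
    [0.045, 0, 0, 0, 0],
    [0.045, 0, 0, 0, 0],
    [0.045, 0, 0, 0, 0],
    [0.045, 0, 0, 0, 0],
    [0.045, 0, 0, 0, 0],
    [0.045, 0, 0, 0, 0],
    [0.045, 0, 0, 0, 0],
    [0.045, 0, 0, 0, 0],
    [0.045, 0, 0, 0, 0]
  ]
}}

```text
time: 29.52
tcp_pos: [588.5, -46.8, 187.7]
ee_rot: [[0.0, 1.0, 0.001], [1.0, -0.0, 0.0], [0.0, 0.001, -1.0]]
contact_force: [-11.6, 1.5, 21.0]
grip_width: 0.563
```

Emit:
{"op": "arm_command", "data": {
  "moves": [
    [0.045, 0, 0, -0.006, 0],
    [0.045, 0, 0, -0.02, 0],
    [0.045, 0, 0, -0.04, 0],
    [0.045, -0.03, -0.01, -0.02, 0],
    [0.045, -0.045, -0.02, 0, 0],
    [0.045, -0.045, -0.02, 0, 0],
    [0.045, -0.045, -0.02, 0, 0],
    [0.045, -0.045, -0.015, 0, 0],
    [0.045, -0.045, -0.006, 0, 0],
    [0.045, 0, 0, 0, 0]
  ]
}}

```text
time: 30.78
tcp_pos: [495.8, -306.2, 270.8]
ee_rot: [[0.007, 1.0, -0.001], [1.0, -0.007, -0.002], [-0.002, -0.001, -1.0]]
contact_force: [0.2, 0.8, -2.3]
grip_width: 0.57
```

Emit:
{"op": "arm_command", "data": {
  "moves": [
    [0.045, 0, 0, 0.02, 0],
    [0.045, 0, 0, 0.05, 0],
    [0.045, 0, 0, 0.06, 0],
    [0.045, 0, 0, 0.05, 0],
    [0.045, 0, 0, 0.03, 0],
    [0.045, 0, 0, 0.015, 0],
    [0.045, 0, 0, 0, 0],
    [0.045, 0, 0, 0, 0]
  ]
}}

```text
time: 31.78
tcp_pos: [498.6, -302.1, 47.6]
ee_rot: [[-0.0, 1.0, 0.002], [1.0, 0.0, -0.001], [-0.001, 0.002, -1.0]]
contact_force: [-0.0, -1.1, -1.0]
grip_width: 0.567
```

Emit:
{"op": "arm_command", "data": {
  "moves": [
    [0.045, 0, 0, 0.006, 0],
    [0.045, 0, 0, 0.003, 0],
    [0.045, 0, 0, 0.001, 0],
    [0.045, 0, 0, 0.001, 0],
    [0.045, 0, 0, 0, 0],
    [0.045, 0, 0, 0, 0]
  ]
}}

```text
time: 32.52
tcp_pos: [497.6, -301.7, 35.8]
ee_rot: [[0.0, 1.0, -0.0], [1.0, -0.0, 0.0], [0.0, -0.0, -1.0]]
contact_force: [-3.4, 1.4, 6.3]
grip_width: 0.564
```

Contact; release, and return towards the tray, higher so the third jar shows.

Emit:
{"op": "arm_command", "data": {
  "moves": [
    [0.06, 0, 0, 0, 0],
    [0.08, 0, 0, 0, 0],
    [0.08, 0, 0, 0, 0],
    [0.08, 0, 0, 0, 0],
    [0.08, 0, 0, -0.01, 0],
    [0.08, 0, 0, -0.03, 0],
    [0.08, 0, 0, -0.05, 0],
    [0.08, 0, 0, -0.06, 0],
    [0.08, 0, 0, -0.06, 0],
    [0.08, 0, 0, -0.05, 0]
  ]
}}

```text
time: 33.78
tcp_pos: [497.5, -301.9, 298.7]
ee_rot: [[0.0, 1.0, 0.002], [1.0, -0.0, -0.001], [-0.001, 0.002, -1.0]]
contact_force: [-0.5, -0.8, 0.1]
grip_width: 0.918
```

Emit:
{"op": "arm_command", "data": {
  "moves": [
    [0.075, 0.05, 0, -0.02, 0],
    [0.07, 0.06, 0.01, 0, 0],
    [0.07, 0.06, 0.01, 0, 0],
    [0.07, 0.06, 0.01, 0, 0],
    [0.07, 0.06, 0.01, 0, 0],
    [0.07, 0.06, 0.01, 0, 0],
    [0.07, 0.06, 0.01, 0, 0],
    [0.07, 0.06, 0.006, 0, 0],
    [0.07, 0.06, 0, 0, 0],
    [0.07, 0.03, 0, 0, 0]
  ]
}}

```text
time: 35.02
tcp_pos: [562.4, 262.2, 315.6]
ee_rot: [[-0.004, 1.0, -0.0], [1.0, 0.004, 0.001], [0.001, -0.0, -1.0]]
contact_force: [0.2, -0.3, -0.3]
grip_width: 0.803
```

Emit:
{"op": "arm_command", "data": {
  "moves": [
    [0.07, 0, 0, 0, 0],
    [0.07, 0, 0, 0, 0]
  ]
}}

```text
time: 35.28
tcp_pos: [563.9, 257.0, 315.5]
ee_rot: [[0.001, 1.0, 0.0], [1.0, -0.001, -0.001], [-0.001, 0.0, -1.0]]
contact_force: [-0.5, -0.3, 0.7]
grip_width: 0.807
```

Run:
```python
from h import *
np.set_printoptions(precision=1,suppress=True)
im,p=snap('wrist','w12.png');im3,q3=snap('side','d12.png');im2,q2=snap('scene','s12.png')
s=env.sense();print(s['tcp_pos'],s['contact_force'],s['grip_width'],p['position'])
a=np.hstack([im3,im2]);cv2.imwrite('pics/c12.png',cv2.resize(a,(800,300))[:,:,::-1])
for i,q,b in [(im2,q2,(260,420,235,350)),(im3,q3,(200,280,110,190))]:
    for o in caps(i,q,60,b,190,40): print(o)
```

```text
[564.1 256.6 315.6] [-0.8 -0.5 -1.1] 0.8026265830071178 [564.3 326.5 460. ]
```

View pics/c12.png

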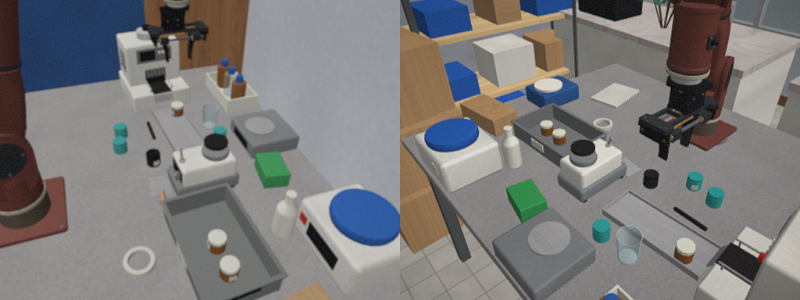

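View pics/w12.png

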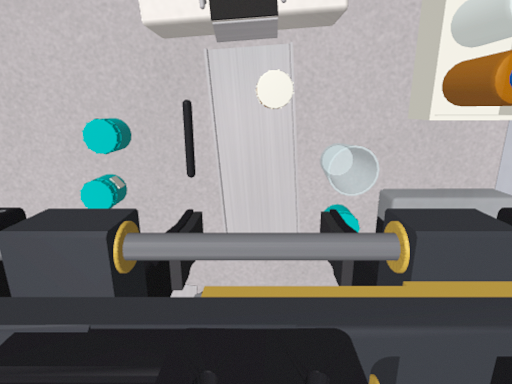

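Both jars stand in the tote; the last jar's cap is at wrist (275,89), near the tray's +x side.

Run:
```python
from h import *
np.set_printoptions(precision=1,suppress=True)
p=env.camera_params('wrist'); print(at_z(p,(275,89.5),60), 'beaker base',at_z(p,(337,160),0),'rim',at_z(p,(354,171),88),'tray',at_z(p,(298,237),22),at_z(p,(292,45),22),at_z(p,(207,50),22))
for f,c,b,lo in [('s12','scene',(325,460,270,420),175),('d12','side',(190,300,110,190),175)]:
    im=cv2.imread(f'pics/{f}.png')[:,:,::-1].copy(); q=env.camera_params(c)
    for o in caps(im,q,60,b,lo,20): print(c,o)
```

```text
[582.6 349.5  60. ] beaker base [685.5 245.3   0. ] rim [685.5 246.2  88. ] tray [624.1 122.1  22. ] [607.2 410.4  22. ] [489.3 404.3  22. ]
scene ((416.0, 361.5), (611.6, 480.1), 56.6, array([608.7, 479.1], dtype=float32))
scene ((447.5, 321.0), (477.2, 468.6), 22.4, array([477.1, 468.8], dtype=float32))
scene ((366.5, 314.0), (581.8, 351.3), 24.2, array([583. , 351.4], dtype=float32))
scene ((454.5, 307.0), (433.2, 460.7), 41.6, array([433.3, 463.1], dtype=float32))
side ((227.0, 133.5), (582.3, 349.0), 22.5, array([582.3, 349.8], dtype=float32))
side ((287.5, 121.0), (796.6, 364.9), 52.1, array([798. , 364.5], dtype=float32))
```

Emit:
{"op": "arm_command", "data": {
  "moves": [
    [0.07, 0.045, 0.01, 0, 0],
    [0.07, 0.048, 0.008, 0.02, 0],
    [0.07, 0, 0, 0.05, 0],
    [0.07, 0, 0, 0.06, 0],
    [0.07, 0, 0, 0.05, 0],
    [0.07, 0, 0, 0.029, 0],
    [0.07, 0, 0, 0, 0],
    [0.07, 0, 0, 0, 0]
  ]
}}

```text
time: 36.42
tcp_pos: [582.7, 351.3, 108.0]
ee_rot: [[0.001, 1.0, 0.002], [1.0, -0.001, 0.001], [0.001, 0.002, -1.0]]
contact_force: [0.1, 0.4, 1.4]
grip_width: 0.805
```

Run:
```python
from h import *
np.set_printoptions(precision=1,suppress=True)
im,p=snap('wrist','w13.png');s=env.sense();print(s['tcp_pos'],s['contact_force'],s['grip_width'],p['position'])
```

```text
[582.8 351.5 108.4] [0.2 0.4 0.6] 0.8076531530677932 [582.8 420.5 252.6]
```

View pics/w13.png

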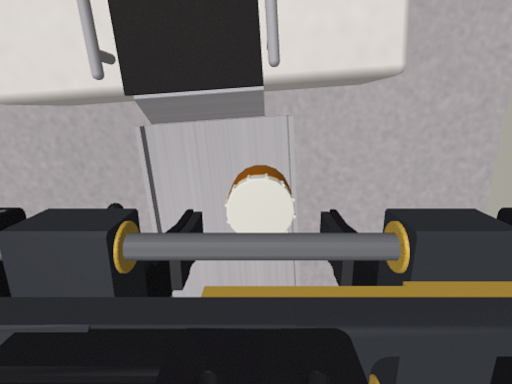

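Emit:
{"op": "arm_command", "data": {
  "moves": [
    [0.068, 0.0, 0, 0.03, 0],
    [0.068, 0, 0, 0.022, 0],
    [0.068, 0, 0, 0.01, 0],
    [0.068, 0, 0, 0, 0],
    [0.045, 0, 0, 0, 0],
    [0.045, 0, 0, 0, 0],
    [0.045, 0, 0, 0, 0],
    [0.045, 0, 0, 0, 0],
    [0.045, 0, 0, 0, 0]
  ]
}}

```text
time: 37.6
tcp_pos: [582.0, 351.5, 44.8]
ee_rot: [[0.0, 1.0, 0.001], [1.0, -0.0, 0.001], [0.001, 0.001, -1.0]]
contact_force: [-0.8, -0.9, 5.8]
grip_width: 0.565
```

Emit:
{"op": "arm_command", "data": {
  "moves": [
    [0.045, 0, 0, -0.01, 0],
    [0.045, 0, 0, -0.03, 0],
    [0.045, 0, 0, -0.05, 0],
    [0.045, -0.01, 0, -0.058, 0],
    [0.045, -0.03, 0.001, -0.05, 0],
    [0.045, -0.05, 0.001, 0, 0],
    [0.045, -0.055, 0.001, 0, 0],
    [0.045, -0.06, 0.001, 0, 0],
    [0.045, -0.06, 0.001, 0, 0],
    [0.045, -0.06, 0.001, 0, 0]
  ]
}}

```text
time: 38.85
tcp_pos: [587.1, 24.3, 242.5]
ee_rot: [[-0.0, 1.0, 0.0], [1.0, 0.0, 0.0], [0.0, 0.0, -1.0]]
contact_force: [0.8, -0.7, -1.3]
grip_width: 0.566
```

Emit:
{"op": "arm_command", "data": {
  "moves": [
    [0.045, -0.05, 0.001, 0, 0],
    [0.045, -0.022, 0, 0, 0],
    [0.045, 0, 0, 0, 0],
    [0.045, 0, 0, 0.015, 0],
    [0.045, 0, 0, 0.012, 0],
    [0.045, 0, 0, 0, 0],
    [0.045, 0, 0, 0, 0]
  ]
}}

```text
time: 39.72
tcp_pos: [588.7, -45.2, 215.1]
ee_rot: [[-0.001, 1.0, -0.0], [1.0, 0.001, 0.0], [0.0, -0.0, -1.0]]
contact_force: [0.1, -0.2, -0.6]
grip_width: 0.568
```

Run:
```python
from h import *
np.set_printoptions(precision=1,suppress=True)
im3,_=snap('side','d14.png');im2,_=snap('scene','s14.png')
a=np.hstack([cv2.resize(im3[100:230,180:320],(400,372)),cv2.resize(im2[110:250,180:331],(400,372))]);cv2.imwrite('pics/c14.png',a[:,:,::-1]); s=env.sense();print(s['tcp_pos'],s['contact_force'],s['grip_width'])
```

```text
[588.9 -45.6 215.5] [-0.3 -0.3 -0.6] 0.5648018413944315
```

View pics/c14.png

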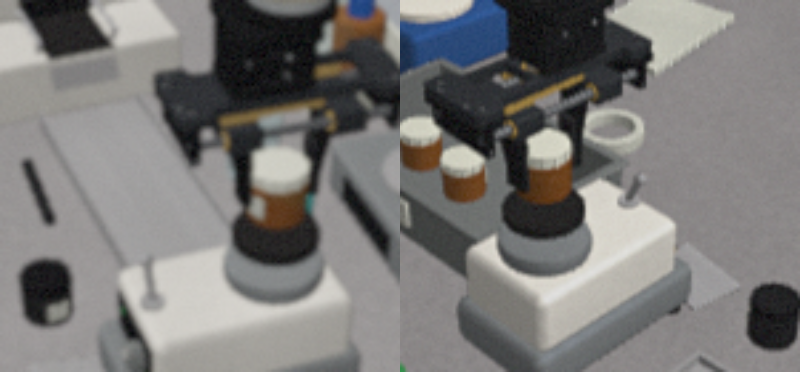

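Tray is empty now; the last jar hangs upright over the platform. Contact expected at TCP z≈198, stop at ≈190.

Emit:
{"op": "arm_command", "data": {
  "moves": [
    [0.045, -0.001, 0, 0.012, 0],
    [0.045, 0, 0, 0.005, 0],
    [0.045, 0, 0, 0.003, 0],
    [0.045, 0, 0, 0.002, 0],
    [0.045, 0, 0, 0.002, 0],
    [0.045, 0, 0, 0.001, 0],
    [0.045, 0, 0, 0, 0],
    [0.045, 0, 0, 0, 0]
  ]
}}

```text
time: 40.83
tcp_pos: [588.5, -46.9, 191.1]
ee_rot: [[0.0, 1.0, 0.0], [1.0, -0.0, -0.0], [-0.0, 0.0, -1.0]]
contact_force: [-5.5, -0.6, 8.1]
grip_width: 0.566
```

Emit:
{"op": "arm_command", "data": {
  "moves": [
    [0.045, 0, 0, 0.001, 0],
    [0.045, 0, 0, 0.001, 0],
    [0.045, 0, 0, 0.001, 0],
    [0.045, 0, 0, 0, 0]
  ]
}}

```text
time: 41.32
tcp_pos: [588.5, -46.9, 189.6]
ee_rot: [[0.0, 1.0, 0.001], [1.0, -0.0, -0.0], [-0.0, 0.001, -1.0]]
contact_force: [-10.1, -0.7, 19.6]
grip_width: 0.568
```

Emit:
{"op": "arm_command", "data": {
  "moves": [
    [0.045, 0, 0, 0, 0],
    [0.045, 0, 0, 0, 0],
    [0.045, 0, 0, 0, 0],
    [0.045, 0, 0, 0, 0],
    [0.045, 0, 0, 0, 0],
    [0.045, 0, 0, 0, 0],
    [0.045, 0, 0, 0, 0],
    [0.045, 0, 0, 0, 0],
    [0.045, 0, 0, 0, 0],
    [0.045, 0, 0, 0, 0]
  ]
}}

```text
time: 42.58
tcp_pos: [588.5, -46.9, 189.6]
ee_rot: [[0.0, 1.0, 0.001], [1.0, -0.0, -0.0], [-0.0, 0.001, -1.0]]
contact_force: [-10.5, -0.1, 19.4]
grip_width: 0.568
```

Emit:
{"op": "arm_command", "data": {
  "moves": [
    [0.045, 0, 0, 0, 0],
    [0.045, 0, 0, 0, 0],
    [0.045, 0, 0, 0, 0],
    [0.045, 0, 0, 0, 0],
    [0.045, 0, 0, 0, 0],
    [0.045, 0, 0, 0, 0],
    [0.045, 0, 0, 0, 0],
    [0.045, 0, 0, 0, 0],
    [0.045, 0, 0, 0, 0],
    [0.045, 0, 0, 0, 0]
  ]
}}

```text
time: 43.82
tcp_pos: [588.5, -46.9, 189.6]
ee_rot: [[0.0, 1.0, 0.001], [1.0, -0.0, -0.0], [-0.0, 0.001, -1.0]]
contact_force: [-9.8, -0.3, 19.6]
grip_width: 0.569
```

Emit:
{"op": "arm_command", "data": {
  "moves": [
    [0.045, 0, 0, -0.006, 0],
    [0.045, 0, 0, -0.02, 0],
    [0.045, 0, 0, -0.04, 0],
    [0.045, -0.03, -0.01, -0.02, 0],
    [0.045, -0.045, -0.02, 0, 0],
    [0.045, -0.045, -0.02, 0, 0],
    [0.045, -0.045, -0.02, 0, 0],
    [0.045, -0.01, -0.015, 0, 0],
    [0.045, 0, -0.006, 0, 0],
    [0.045, 0, 0, 0, 0]
  ]
}}

```text
time: 45.08
tcp_pos: [498.1, -220.1, 273.3]
ee_rot: [[-0.002, 1.0, 0.001], [1.0, 0.002, 0.0], [0.0, 0.001, -1.0]]
contact_force: [0.1, -0.0, -0.9]
grip_width: 0.566
```

Emit:
{"op": "arm_command", "data": {
  "moves": [
    [0.045, -0.005, 0, 0.02, 0],
    [0.045, 0, 0, 0.05, 0],
    [0.045, 0, 0, 0.06, 0],
    [0.045, 0, 0, 0.05, 0],
    [0.045, 0, 0, 0.03, 0],
    [0.045, 0, 0, 0.015, 0],
    [0.045, 0, 0, 0, 0],
    [0.045, 0, 0, 0, 0]
  ]
}}

```text
time: 46.08
tcp_pos: [498.8, -226.8, 49.5]
ee_rot: [[-0.001, 1.0, 0.002], [1.0, 0.001, -0.001], [-0.001, 0.002, -1.0]]
contact_force: [-0.1, -0.8, -1.2]
grip_width: 0.571
```

Emit:
{"op": "arm_command", "data": {
  "moves": [
    [0.045, 0, 0, 0.006, 0],
    [0.045, 0, 0, 0.002, 0],
    [0.045, 0, 0, 0.001, 0],
    [0.045, 0, 0, 0, 0],
    [0.045, 0, 0, 0, 0]
  ]
}}

```text
time: 46.7
tcp_pos: [497.7, -226.8, 39.2]
ee_rot: [[0.0, 1.0, 0.0], [1.0, -0.0, -0.0], [-0.0, 0.0, -1.0]]
contact_force: [-0.4, -0.7, -1.6]
grip_width: 0.57
```

Emit:
{"op": "arm_command", "data": {
  "moves": [
    [0.045, 0, 0, 0.001, 0],
    [0.045, 0, 0, 0.001, 0],
    [0.045, 0, 0, 0, 0],
    [0.045, 0, 0, 0, 0]
  ]
}}

```text
time: 47.2
tcp_pos: [497.7, -226.8, 37.8]
ee_rot: [[0.0, 1.0, 0.0], [1.0, -0.0, -0.0], [-0.0, 0.0, -1.0]]
contact_force: [-2.6, 1.0, 6.6]
grip_width: 0.568
```

Emit:
{"op": "arm_command", "data": {
  "moves": [
    [0.06, 0, 0, 0, 0],
    [0.08, 0, 0, 0, 0],
    [0.08, 0, 0, 0, 0],
    [0.08, 0, 0, 0, 0],
    [0.08, 0, 0, -0.01, 0],
    [0.08, 0, 0, -0.03, 0],
    [0.08, 0, 0, -0.05, 0],
    [0.08, 0, 0, -0.06, 0],
    [0.06, 0, 0, -0.06, 0],
    [0.03, 0, 0, -0.05, 0]
  ]
}}

```text
time: 48.45
tcp_pos: [497.5, -226.8, 300.7]
ee_rot: [[0.0, 1.0, 0.002], [1.0, -0.0, -0.001], [-0.001, 0.002, -1.0]]
contact_force: [1.3, -0.4, -1.0]
grip_width: 0.773
```

Emit:
{"op": "arm_command", "data": {
  "moves": [
    [0, 0.05, -0.005, 0, 0],
    [0, 0.06, -0.005, 0, 0],
    [0, 0.06, -0.005, 0, 0],
    [0, 0.05, -0.003, 0, 0],
    [0, 0.004, 0, 0, 0],
    [0, 0, 0, 0, 0],
    [0, 0, 0, 0, 0],
    [0, 0, 0, 0, 0]
  ]
}}

```text
time: 49.45
tcp_pos: [479.7, -4.0, 297.1]
ee_rot: [[0.002, 1.0, -0.0], [1.0, -0.002, -0.0], [-0.0, -0.0, -1.0]]
contact_force: [0.2, 0.1, 0.7]
grip_width: 0.01
```

Run:
```python
from h import *
np.set_printoptions(precision=1,suppress=True)
im3,_=snap('side','d15.png');im2,_=snap('scene','s15.png')
a=np.hstack([cv2.resize(im3[170:384,150:380],(400,372)),cv2.resize(im2[90:270,130:324],(400,372))]);cv2.imwrite('pics/c15.png',a[:,:,::-1]); s=env.sense();print(s['tcp_pos'],s['contact_force'],s['grip_width'])
```

```text
[479.6  -3.5 297.1] [-0.4 -1.3  0.4] 0.005178982882810032
```

View pics/c15.png

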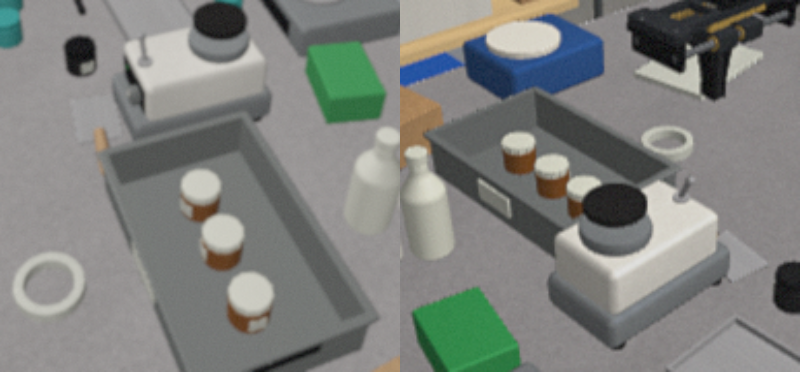

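All three jars stand upright in the tote. Now down on the toggle's +y side and push towards -y.

Emit:
{"op": "arm_command", "data": {
  "moves": [
    [0, 0, 0, 0.05, 0],
    [0, 0, 0, 0.05, 0],
    [0, 0, 0, 0.03, 0],
    [0, 0, 0, 0.01, 0],
    [0, 0, 0, 0, 0],
    [0, 0, 0, 0, 0]
  ]
}}

```text
time: 50.3
tcp_pos: [480.6, -2.8, 158.6]
ee_rot: [[0.0, 1.0, 0.002], [1.0, -0.0, 0.0], [0.0, 0.002, -1.0]]
contact_force: [0.0, 0.8, -0.1]
grip_width: 0.006
```

Emit:
{"op": "arm_command", "data": {
  "moves": [
    [0, -0.006, 0, 0, 0],
    [0, -0.006, 0, 0, 0],
    [0, -0.006, 0, 0, 0],
    [0, -0.006, 0, 0, 0],
    [0, -0.006, 0, 0, 0],
    [0, -0.005, 0, 0, 0],
    [0, -0.004, 0, 0, 0],
    [0, -0.002, 0, 0, 0],
    [0, 0, 0, 0, 0]
  ]
}}

```text
time: 51.42
tcp_pos: [479.6, -43.8, 157.0]
ee_rot: [[0.0, 1.0, -0.0], [1.0, -0.0, -0.0], [-0.0, -0.0, -1.0]]
contact_force: [0.5, 2.0, 0.2]
grip_width: 0.005
```

Emit:
{"op": "arm_command", "data": {
  "moves": [
    [0, -0.002, 0, 0, 0],
    [0, -0.002, 0, 0, 0],
    [0, 0, 0, 0, 0]
  ]
}}

```text
time: 51.8
tcp_pos: [479.5, -47.9, 157.1]
ee_rot: [[0.0, 1.0, -0.0], [1.0, -0.0, -0.0], [-0.0, -0.0, -1.0]]
contact_force: [0.1, 1.0, -0.7]
grip_width: 0.003
```

Emit:
{"op": "arm_command", "data": {
  "moves": [
    [0, -0.002, 0, 0, 0],
    [0, -0.001, 0, 0, 0],
    [0, 0, 0, 0, 0]
  ]
}}

```text
time: 52.18
tcp_pos: [479.6, -48.9, 157.0]
ee_rot: [[-0.001, 1.0, -0.0], [1.0, 0.001, 0.002], [0.002, -0.0, -1.0]]
contact_force: [0.3, 8.1, -2.0]
grip_width: 0.007
```

At the stop (8 N). Back off, rise and check.

Emit:
{"op": "arm_command", "data": {
  "moves": [
    [0, 0.008, 0, 0, 0],
    [0, 0.012, 0, 0, 0],
    [0, 0, 0, -0.03, 0],
    [0, 0, 0, -0.05, 0],
    [0, 0.03, 0.01, -0.05, 0],
    [0, 0.05, 0.02, -0.03, 0],
    [0, 0.05, 0.02, 0, 0],
    [0, 0.03, 0.01, 0, 0],
    [0, 0, 0, 0, 0]
  ]
}}

```text
time: 53.3
tcp_pos: [539.4, 132.5, 316.7]
ee_rot: [[-0.005, 1.0, -0.001], [1.0, 0.005, 0.001], [0.001, -0.001, -1.0]]
contact_force: [-0.3, 0.2, 0.6]
grip_width: 0.006
```

Run:
```python
from h import *
np.set_printoptions(precision=1,suppress=True)
im3,_=snap('side','d16.png');im2,_=snap('scene','s16.png')
a=np.hstack([cv2.resize(im3[110:384,130:400],(400,406)),cv2.resize(im2[90:350,130:386],(400,406))]);cv2.imwrite('pics/c16.png',a[:,:,::-1]); s=env.sense();print(s['time'],s['tcp_pos'],s['contact_force'])
```

```text
53.4 [539.5 129.1 316.9] [ 0.6  0.2 -0.4]
```

View pics/c16.png

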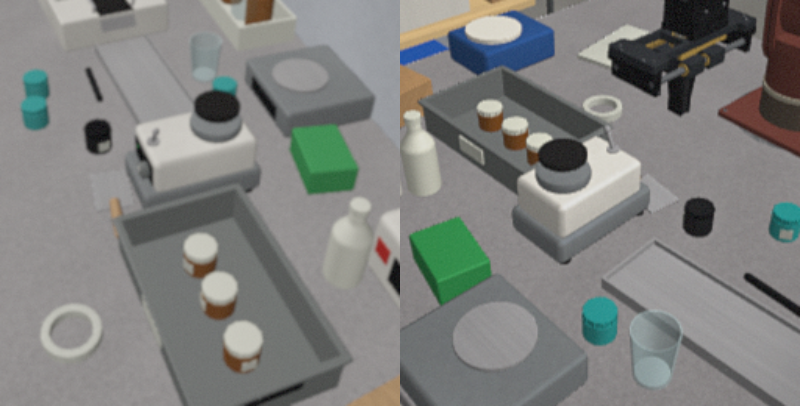

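The toggle leans -y again (off), matching its first picture. The tray is empty, the three jars stand upright in the tote, and the bystanders haven't moved.

```bash
python3 -c "
from station import env
print(env.job_done())"
```

```text
the job is handed in; nothing more can be done
None
```

The job is done and handed in at about 53 s. The catch tray held three jars, and all three went through the mixer in order, oldest first, and now stand upright in the grey tote.

- **Mixer switch:** I pushed the toggle to its on stop (about 11 N) before starting and back to its off stop (about 8 N) at the end. In the last pictures it leans to -y, as it did at the start.
- **Pressing:** I gripped each jar at a setting of 30 N and pressed it on the middle of the platform until the force rose sharply at the stop. The wrist force read about 20 N vertically, with about 10 N sideways that I could not explain. Each jar was held there for about 2.5 s.
- **Setting down:** I lowered each jar to about 7 N of contact with the tote floor before letting go.
- **Knocked jar:** The third jar was pushed about 4 cm aside during the run, so I measured its position again before picking it up.

The last pictures show the tray empty, the jars upright, and the other things where they were at the start. The platform's travel was judged from the force and about 8 mm of tool movement, not read directly. I measured about 6 N upwards on the tool each time I closed on a jar in the tray. I did not find the cause, and no harm showed.

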